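Wedge the sagging air manifold up to the height gauge

ROBOT

A 6-joint arm with a two-finger parallel gripper is mounted at the origin on the work surface. World frame = base frame: x ahead of the robot, y to its left, z up, the work surface at z = 0. Lengths are in m, angles in rad, forces in N, time in s.
With the tool pointing down it reaches from about 0.35 to 0.85 m from the base axis. Payload 8.1 kg.
Tool frame: the origin (TCP) lies on the centre line of the jaws, within the pads' length; the fingertips stand robot.finger_overhang ahead of it and the grasp point (between the pads) lies 5 mm behind it (robot.finger_overhang is the distance from the TCP to the fingertips, in m); z points along the fingers, y is the direction in which the jaws open and shut (so a half turn about z gives the same grasp; the last joint's range is limited). The gripper opens to 93 mm and grips with 3 to 60 N. Pads are 15 mm wide; open, the fingers measure 128 mm over their backs; the gripper's body (75 mm by 188 mm) begins 65 mm behind the grasp point.
Start: joints at [1.046, 0.13, 1.488, -0, 1.523, -0.085], TCP at [0.255, 0.543, 0.233] pointing down, gripper open.
Joint ranges: [-2.96, 2.96], [-0.89, 2.26], [0.02, 2.5], [-1.34, 4.48], [0, 2.73], [-2.66, 2.66]. Speed limits (rad/s): [2.39, 2.39, 2.79, 3.14, 3.14, 3.14].

INTERFACE

Orientations are given as a rotation vector (axis times angle).
In Python, from plant import robot gives the robot as it stands. The module is installed in compiled form; this text tells all that it offers.
- The arm moves only by the tool carry_out, never from a script. Its argument "commands" is a list that holds one entry, the list of rows, each a list of 4 numbers: the shift along the tool's x, y, z in cm, then the turn about the tool's z in degrees. In form: [[[tx, ty, tz, roll], ...]]. A call has 1 to 20 rows; each row shifts and turns the commanded pose from where the row before left it, along the tool's axes as they then stand; what a row does not reach is not made up. A row lasts 1/12 s, in which the tool goes at most 41.7 mm and 7.16 degrees, less where a joint would pass 70% of its speed; a pose out of reach is approached as far as the arm can. A call is refused whole if a number of a shift passes 4.17 or a number of a turn 7.16, either way. A call with a gripper value outside its range is refused whole. "claw" is the finger opening in cm, from 0 to 9.3, set as the call begins (left out, the last holds). The fingers move at their own pace and stop on an object; "grip_force" is the grip in N (left out, the last holds). Time passes only in rows, so rows that do not move let the fingers close. It gives the time, the measured TCP pose, the force and the opening at its end, in the units of the state.
- robot.read_state(): the state, without advancing time (a new reading comes with each control period).
- robot.read_camera(name): name is "scene" or "side" or "wrist"; returns the picture (480x640x3 uint8, red, green, blue); there is no depth.
- robot.camera_params(name): a dict with "mtx" (3x3 intrinsics, pixels), "dist_coeffs" ([k1, k2, p1, p2, k3] as OpenCV has them; the pictures are not rectified), "R" (3x3) and "t" (3): a world point X has camera coordinates R X + t. Camera axes: x right, y down, z forward; pixel columns grow to the right and rows downward; lengths in m; the calibration is good to about 2 mm. A picture is of the moment at which its call begins: read the wrist's pose just before it. camera_params takes no time and is no camera call; for the wrist camera it gives the pose at the moment of the call.
- robot.close_job(): hands the job in, once; it reports no verdict.
The state is a dict: "t": time; "q": joint angles; "dq": joint speeds; "joint_torque": joint torques, N m; "tool_pos": TCP position; "orientation": TCP orientation; "force": force on the tool from outside, world axes, zero at the start; "wrist_torque": the same for the moment, N m; "opening": finger opening in m.
Only numpy, scipy, OpenCV 4.12 (cv2) and the standard library are available. Lean on these libraries where they do the work, as an engineer would, in place of code of your own. Each camera call takes 0.05 s, during which the arm holds its last target.

TASK

The free nose of the hinged air manifold has sagged: slide the long wedge, thin end first, straight along the bench under the middle of the nose until the manifold has risen to the height set on the gauge, that is, until it bears lightly (about 8 newtons, and by no means 20) on the gauge's sprung finger. Raise it with the wedge alone, keep the gripper off the manifold and the gauge, leave the wedge in place holding the manifold there, and leave the other things on the bench as they are.

Things in the scene. Friction and masses are not known exactly. Their poses are not given: they have to be found in the camera images.
- long_wedge: The long wooden wedge, loose, 160 long, 36 wide (along y), about 110 g. Origin: middle of its flat underside; x points to the thin end, z up. At x = +80 it is 3 high; the top rises evenly (1 in 5) to 27 high at x = -40, then a flat-topped tail 27 high runs to the square back face at x = -80. Starts flat on the bench, left or right of the manifold.
- long_wedge_tip (a point): Middle of the thin end's lower edge of the long wedge (x = +80 in its frame).
- short_wedge: The other wooden wedge, not to be used: 70 long, 36 wide, 3 to 27 high, much steeper. Origin mid-length on the underside, x axis to its thin end. Lies on the other side of the manifold from the long wedge.
- pivot_base: Fixed stand of the manifold. Origin: on the bench straight below the middle of the nose as it rests at the start. x points along the bar away from the robot (the way the wedge must slide), z up. Its bracket (foot 90 x 110, 58 high) carries the pivot at x = 240, height 35; below the bar the bench is free up to x = 195.
- manifold: The aluminium bar hinged at its far end; origin as pivot_base at the start, turning with the bar. About 1 kg (varies), some 5 N at the nose. 248 long, 40 wide, top 50 above the bench at the start, front face 8 ahead of the nose line. Its round pressure dial (54 across, top at 120) stands 175 to 195 behind the nose; brass outlets stick out 50 to the right (-y) at 120 and 155. It swings up only.
- nose (a point): Lowest point of the nose, the steel cross bar of 8 radius and 48 overall length under the free end of the manifold; 10 above the bench at the start, so the wedge first touches it with its tip some 35 past it. It has to rise between 4 and 14 mm.
- height_gauge: Fixed gauge left of the bar (+y). Origin under its foot (50 x 44 x 30 high), 62 from the bar's middle line and 50 behind the nose; column 155 high. A clamped arm (its middle 83 to 91 high) reaches over the bar; from it a steel sprung finger, 13 across, points down at the bar. The arm's height differs each time and is not reported. The finger yields 1 mm per 10 N, 3 mm at most.
- wrench: Open-ended steel wrench 170 long, bystander; origin under its middle.
- coupling: Brass hose coupling standing upright, 30 across, 40 high, bystander; origin under it.
- tape_roll: Roll of tape lying flat, 88 across, 22 high, bystander; origin under its middle.
- spray_bottle: Plain aluminium can 52 across, 150 high, bystander; origin under it.
- parts_tray: Grey open tray 150 x 110 x 35 high, bystander; origin under its middle.
- mouse: Black computer mouse on its mat, bystander; origin under it.
- finger_spot (a point): Point on the middle of the bar's top, 50 behind the nose, that the gauge's finger will meet; the finger starts 3 to 10 above it. Sliding the wedge takes a steady push (4 to 12 N, by friction and weight) while the manifold rises freely; once the finger is touched the push grows by 1.1 to 1.9 N for each newton on the finger, that is by 1.2 to 2.2 N per mm of slide.
Things that resemble listed ones, but are neither listed nor needed, are in the scene too. Of the things that look like the long_wedge, take the one that is farthest to the robot's right at the start.

How it is judged:
On the way, in this order (a step that is already met when the one before it is completed fails the run):
1. the long wedge lies on the bench with its thin end just under the nose, pointing along the bar (x of long_wedge_tip in the frame of pivot_base above 0.005 m and y of long_wedge_tip in the frame of pivot_base between -0.02 and 0.02 m and height (world z) of long_wedge_tip below 0.006 m and contact force between manifold and height_gauge below 0.5 N), for 0.1 s.
2. the wedge has raised the manifold against the gauge's finger (contact force between manifold and height_gauge above 2 N and contact force between manifold and long_wedge above 2 N), for 0.2 s.
At the end, for the whole second after the job is handed in: The manifold rests on the long wedge and bears on the gauge's finger with 2 to 16 N; the wedge lies still and flat on the bench, its middle within 20 mm of the bar's middle line and within 0.2 rad of its direction, released (all of step 2 and contact force between manifold and height_gauge below 16 N and y of long_wedge in the frame of pivot_base between -0.02 and 0.02 m and angle between the x axis of long_wedge and the x axis of pivot_base, either way round below 0.2 rad and angle between long_wedge's own z axis and vertical below 0.06 rad and height (world z) of long_wedge below 0.005 m and linear speed of long_wedge below 0.01 m/s); the robot touches nothing.
It fails at once if the gauge's finger is loaded with more than 20 N (contact force between manifold and height_gauge above 20 N).
It fails at once if the wedge is jammed against the manifold with more than 45 N (contact force between manifold and long_wedge above 45 N).
It fails at once if the robot pushes on the manifold or its stand (over 3 N) (contact force between any of the arm, the fingers and pivot_base above 3 N).
It fails at once if the robot pushes on the height gauge (over 3 N) (contact force between any of the arm, the fingers and height_gauge above 3 N).
It fails at once if another thing on the bench is displaced by more than 30 mm (distance of any of short_wedge, wrench, coupling, tape_roll, spray_bottle, parts_tray, mouse from where it was at the start of the episode above 0.03 m).
It also fails if it takes over 72 s, if anything falls off the work surface, if the arm or the gripper's body presses on something with over 40 N, if the wrist force passes 120 N, or if a joint passes its speed limit or range.

## Working session

There is one attempt and no reset: what is moved stays moved. The work goes in short steps, Python scripts to look and compute and a tool call to move; the robot and the scene stay as the last step left them, time stands still between calls to the robot, and variables do not carry over. Pictures are saved under pics/ and viewed, and the job is handed in when it is done.

Besides the shell and the picture viewer there is one more tool, called after "Emit:" in YAML: its name, and indented under it one key for each argument. carry_out: Moves the arm, as the interface text tells. Its arguments: {"type":"object","properties":{"commands":{"type":"array","items":{"type":"array","items":{"type":"array","items":{"type":"number"}}}},"claw":{"type":"number"},"grip_force":{"type":"number"}},"required":["commands"]}

```bash
mkdir -p pics; python3 - <<'E'
from plant import robot
import cv2
for n in ["scene","side","wrist"]:
    im=robot.read_camera(n); cv2.imwrite(f"pics/{n}0.png",im[:,:,::-1])
    p=robot.camera_params(n); print(n,p)
print(robot.read_state()); print(robot.finger_overhang)
E
```

```text
scene {'mtx': array([[487.19202895,   0.        , 320.9635222 ],
       [  0.        , 487.19202895, 237.4045995 ],
       [  0.        ,   0.        ,   1.        ]]), 'dist_coeffs': array([0.03662639, 0.        , 0.        , 0.        , 0.        ]), 'R': array([[-0.38701486,  0.92201143, -0.01069693],
       [ 0.70734208,  0.28942527, -0.64490325],
       [-0.5915122 , -0.25715353, -0.76418936]]), 't': array([ 0.22097362, -0.34472446,  1.76560376])}
side {'mtx': array([[521.30708581,   0.        , 322.98460627],
       [  0.        , 521.30708581, 237.75613165],
       [  0.        ,   0.        ,   1.        ]]), 'dist_coeffs': array([-0.00085046,  0.        ,  0.        ,  0.        ,  0.        ]), 'R': array([[ 0.7370902 , -0.67578593, -0.00337854],
       [-0.51786183, -0.56161381, -0.64529765],
       [ 0.43418563,  0.47739219, -0.76392377]]), 't': array([-0.41225081,  0.32511982,  1.11198592])}
wrist {'mtx': array([[431.16738793,   0.        , 321.35986873],
       [  0.        , 431.16738793, 238.96846447],
       [  0.        ,   0.        ,   1.        ]]), 'dist_coeffs'
[... 239 characters left out ...]
-0.59844967, -0.03739942,  0.39178986])}
{'t': 0.15, 'q': array([ 1.04558890e+00,  1.30962620e-01,  1.48902190e+00, -5.06328834e-05,
        1.52298790e+00, -8.54125448e-02]), 'dq': array([ 0.00111294, -0.00163275, -0.00441919,  0.00164866,  0.00147094,
        0.00042336]), 'joint_torque': array([ 2.08227457e-04, -5.60477078e+01, -4.92335594e+01,  7.68092531e-02,
        3.05192184e-02, -9.48131992e-05]), 'tool_pos': array([0.25524884, 0.54254504, 0.23184735]), 'orientation': array([-6.85190288e-01, -3.06558503e+00,  2.09074195e-03]), 'force': array([-0.68881451, -0.45211294, -0.16998348]), 'wrist_torque': array([-0.01405767, -0.01803375, -0.00416013]), 'opening': 0.09301537851665329}
0.014
```

View pics/scene0.png

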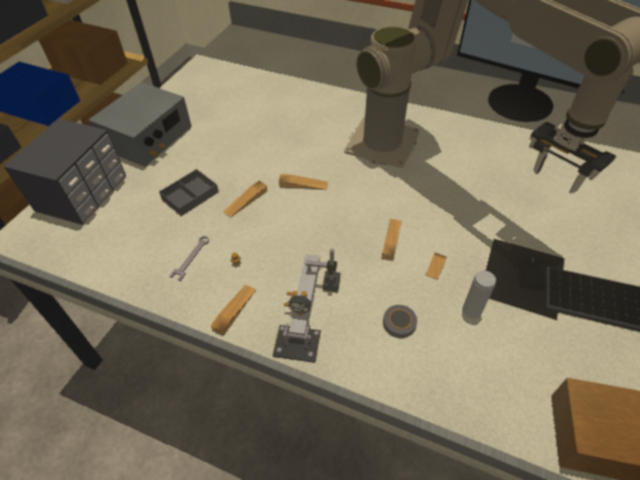

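View pics/side0.png

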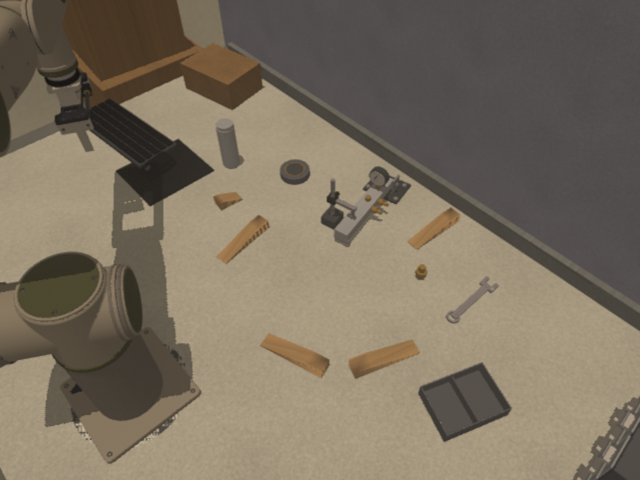

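View pics/wrist0.png

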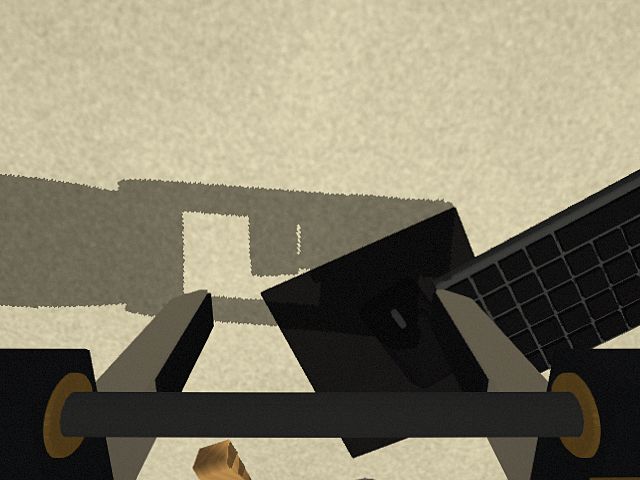

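```bash
cat > h.py <<'E'
import numpy as np, cv2
from plant import robot
def ray(p,uv):
    uv=np.asarray(uv,float).reshape(-1,1,2)
    n=cv2.undistortPoints(uv,p["mtx"],p["dist_coeffs"]).reshape(-1,2)
    d=np.c_[n,np.ones(len(n))]@p["R"]
    c=-p["R"].T@p["t"]
    return c,d
def onz(p,uv,z=0.):
    c,d=ray(p,uv); s=(z-c[2])/d[:,2]
    return c+d*s[:,None]
def proj(p,X):
    r,_=cv2.Rodrigues(p["R"]); return cv2.projectPoints(np.asarray(X,float).reshape(-1,1,3),r,p["t"],p["mtx"],p["dist_coeffs"])[0].reshape(-1,2)
def orange(im):
    hsv=cv2.cvtColor(im,cv2.COLOR_RGB2HSV)
    return cv2.inRange(hsv,(5,110,60),(22,255,255))
E
python3 - <<'E'
from h import *
for n in ["scene","side"]:
    im=cv2.imread(f"pics/{n}0.png")[:,:,::-1].copy(); p=robot.camera_params(n)
    cs,_=cv2.findContours(orange(im),cv2.RETR_EXTERNAL,cv2.CHAIN_APPROX_NONE)
    for c in cs:
        if cv2.contourArea(c)<60: continue
        q=cv2.boxPoints(cv2.minAreaRect(c)); print(n,cv2.contourArea(c),c.reshape(-1,2).mean(0).round())
        print(np.round(onz(p,q,0.01)[:,:2],3).tolist())
def crop(n,x0,y0,w,h,s):
    im=cv2.imread(f"pics/{n}0.png")[y0:y0+h,x0:x0+w]
    cv2.imwrite(f"pics/{n}_c.png",cv2.resize(im,None,fx=s,fy=s,interpolation=cv2.INTER_CUBIC))
crop("scene",160,160,260,200,3); crop("side",210,150,260,240,2.5)
E
```

```text
scene 7346.0 [600. 430.]
[[0.702, 0.655], [0.624, 0.838], [0.862, 0.837], [0.932, 0.676]]
scene 736.0 [232. 309.]
[[0.898, -0.179], [0.736, -0.17], [0.75, -0.121], [0.908, -0.134]]
scene 271.5 [436. 266.]
[[0.522, 0.298], [0.435, 0.301], [0.439, 0.337], [0.525, 0.333]]
scene 66.5 [235. 258.]
[[0.662, -0.248], [0.653, -0.226], [0.689, -0.206], [0.698, -0.227]]
scene 399.5 [391. 239.]
[[0.509, 0.163], [0.353, 0.141], [0.351, 0.177], [0.506, 0.196]]
scene 482.0 [245. 198.]
[[0.514, -0.369], [0.347, -0.314], [0.381, -0.269], [0.543, -0.324]]
scene 435.0 [302. 182.]
[[0.354, -0.24], [0.301, -0.263], [0.254, -0.109], [0.308, -0.09]]
scene 1495.0 [ 14. 167.]
[[0.399, -1.392], [0.333, -1.234], [0.774, -0.831], [0.827, -0.959]]
scene 279.5 [383.   3.]
[[-0.984, -0.495], [-1.063, -0.518], [-1.061, -0.184], [-0.985, -0.169]]
scene 7302.0 [73. 54.]
[[0.091, -1.754], [-0.714, -2.027], [-0.176, -1.091], [0.405, -1.022]]
side 1132.0 [383. 357.]
[[0.386, -0.266], [0.539, -0.323], [0.516, -0.364], [0.367, -0.306]]
side 1116.0 [295. 354.]
[[0.269, -0.109], [0.312, -0.089], [0.358, -0.243], [0.316, -0.259]]
side 96.0 [421. 272.]
[[0.697, -0.197], [0.715, -0.214], [0.684, -0.24], [0.666, -0.224]]
side 759.5 [243. 239.]
[[0.345, 0.182], [0.518, 0.21], [0.511, 0.157], [0.342, 0.132]]
side 709.0 [434. 228.]
[[0.745, -0.119], [0.928, -0.13], [0.907, -0.177], [0.729, -0.163]]
side 253.0 [227. 199.]
[[0.457, 0.349], [0.531, 0.343], [0.513, 0.289], [0.442, 0.296]]
side 13481.5 [155.  55.]
[[0.329, 1.046], [0.668, 1.781], [1.289, 1.185], [0.815, 0.585]]
```

View pics/scene_c.png

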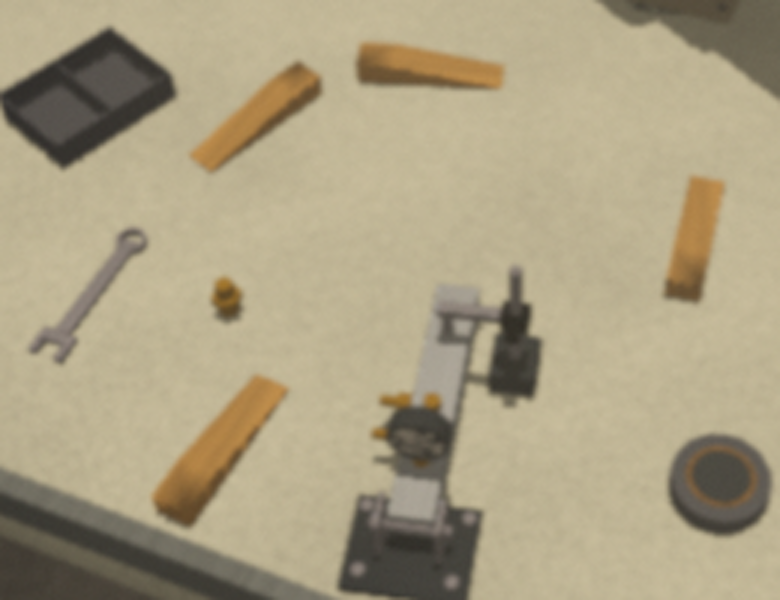

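View pics/side_c.png

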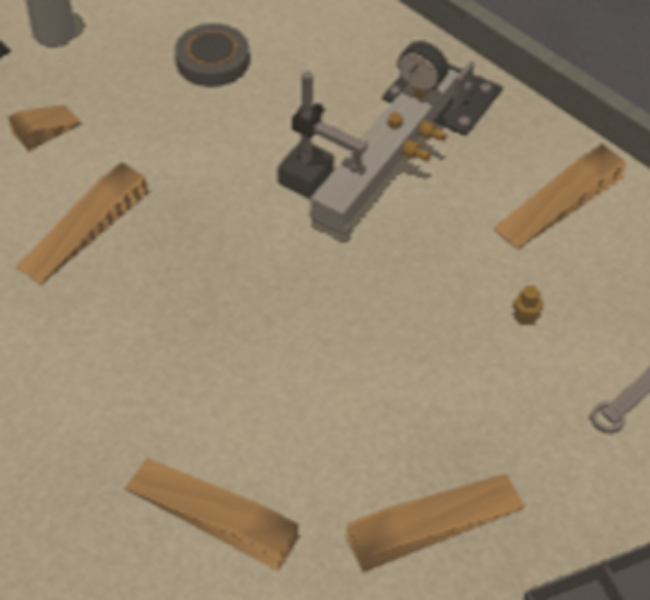

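```bash
python3 - <<'E'
from h import *
def crop(n,x0,y0,w,h,s):
    im=cv2.imread(f"pics/{n}0.png")[y0:y0+h,x0:x0+w]
    im=cv2.convertScaleAbs(cv2.resize(im,None,fx=s,fy=s,interpolation=cv2.INTER_CUBIC),alpha=1.5)
    cv2.imwrite(f"pics/{n}_c2.png",im)
crop("scene",265,245,90,120,5); crop("side",315,155,110,100,6)
E
```

```text
(no output)
```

View pics/scene_c2.png

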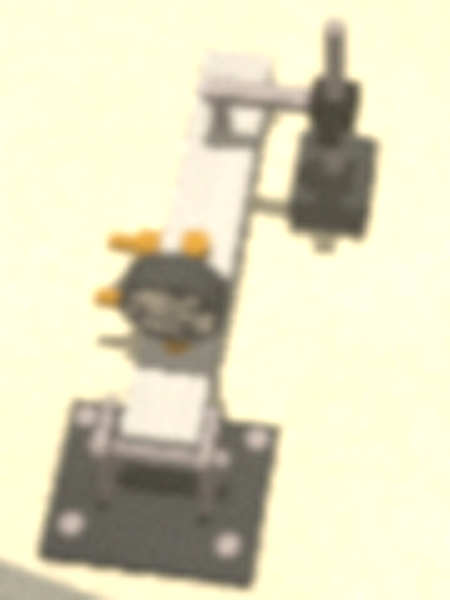

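View pics/side_c2.png

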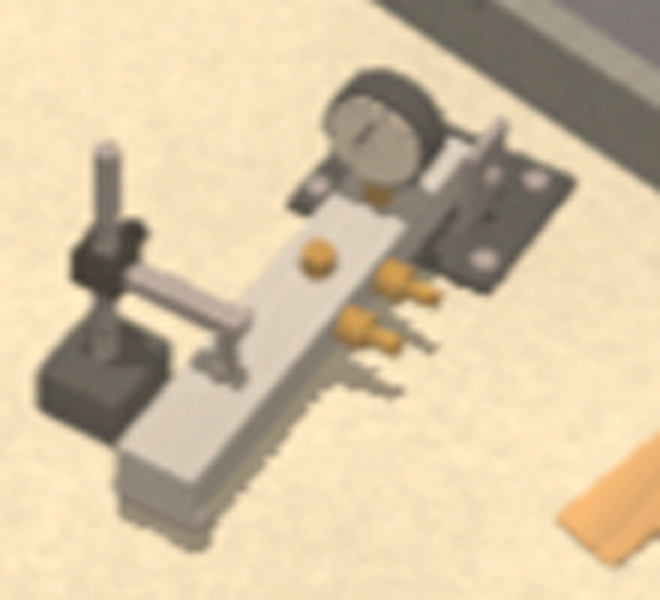

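```bash
python3 - <<'E'
from h import *
S=robot.camera_params("scene"); D=robot.camera_params("side")
s=lambda a:np.array(a,float)/5+[265,245]-0.4
d=lambda a:np.array(a,float)/6+[315,155]-0.4
print("scene front",onz(S,s([[205,55],[273,65]]),.05)); print("scene rear",onz(S,s([[122,435],[205,445]]),.05))
print("left edge",onz(S,s([[205,55],[165,215]]),.05))
print("side front",onz(D,d([[120,447],[193,487]]),.05)); print("left",onz(D,d([[325,200]]),.05),"right",onz(D,d([[400,225]]),.05))
print("base scene",onz(S,s([[72,400],[280,425],[40,555],[252,585]]),0.005))
# wedge corners
im=cv2.imread("pics/side0.png")[325:390,340:430]; cv2.imwrite("pics/w1.png",cv2.convertScaleAbs(cv2.resize(im,None,fx=8,fy=8,interpolation=cv2.INTER_CUBIC),alpha=1.4))
im=cv2.imread("pics/scene0.png")[170:225,215:275]; cv2.imwrite("pics/w2.png",cv2.convertScaleAbs(cv2.resize(im,None,fx=10,fy=10,interpolation=cv2.INTER_CUBIC),alpha=1.4))
E
```

```text
scene front [[ 0.61638663 -0.02720171  0.05      ]
 [ 0.60842933  0.01094659  0.05      ]]
scene rear [[0.85156706 0.03200458 0.05      ]
 [0.8409083  0.07251706 0.05      ]]
left edge [[ 0.61638663 -0.02720171  0.05      ]
 [ 0.72346656 -0.00300434  0.05      ]]
side front [[ 0.60383564  0.00421682  0.05      ]
 [ 0.61111599 -0.03306262  0.05      ]]
left [[0.77618268 0.04987596 0.05      ]] right [[0.78963398 0.01540012 0.05      ]]
base scene [[ 0.82111847 -0.01432415  0.005     ]
 [ 0.79316858  0.09230074  0.005     ]
 [ 0.90647926  0.00952603  0.005     ]
 [ 0.8808004   0.11406475  0.005     ]]
```

View pics/w1.png

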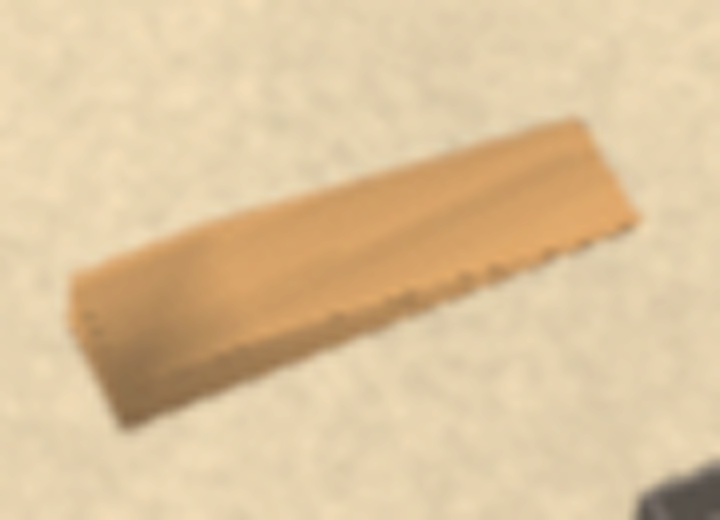

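View pics/w2.png

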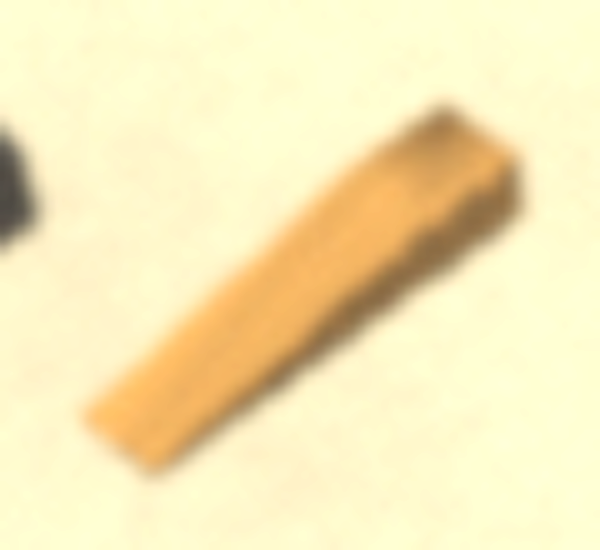

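```bash
python3 - <<'E'
from h import *
S=robot.camera_params("scene"); D=robot.camera_params("side")
s=lambda a:np.array(a,float)/10+[215,170]-0.45
d=lambda a:np.array(a,float)/8+[340,325]-0.45
print("scene tip",onz(S,s([[82,415],[155,475]]),.002)[:,:2],"tailbot",onz(S,s([[522,210]]),0)[:,:2],"tailtop",onz(S,s([[445,103],[518,155]]),.027)[:,:2])
print("side tip",onz(D,d([[638,222],[580,120]]),.002)[:,:2],"tailbot R",onz(D,d([[125,430]]),0)[:,:2],"L top",onz(D,d([[72,275]]),.027)[:,:2])
E
```

```text
scene tip [[ 0.5183095  -0.36047962]
 [ 0.5321869  -0.32613772]] tailbot [[ 0.38067082 -0.27414736]] tailtop [[ 0.36914352 -0.305401  ]
 [ 0.38207707 -0.27198451]]
side tip [[ 0.5213374  -0.35993592]
 [ 0.53365716 -0.32775492]] tailbot R [[ 0.37292004 -0.30632805]] L top [[ 0.38410092 -0.27306669]]
```

```bash
cat >> h.py <<'E'
from scipy.spatial.transform import Rotation as Rn
def plan(target,yaw):
    """shift in tool axes (cm) now, and roll deg to bring tool x to heading yaw (deg) (mod 180)"""
    st=robot.read_state(); R=Rn.from_rotvec(st["orientation"]).as_matrix()
    dl=R.T@(np.asarray(target)-st["tool_pos"])*100
    h=np.degrees(np.arctan2(R[1,0],R[0,0]))
    # roll + about tool z (down) => heading decreases
    a=(h-yaw+90)%180-90
    print("pos",st["tool_pos"].round(4),"tilt z",R[:,2].round(3),"head",round(h,2),"shift cm",dl.round(2),"roll",round(a,2),"q",st["q"].round(3),"F",st["force"].round(2),"t",st["t"],"op",round(st["opening"],4))
E
python3 - <<'E'
from h import *
plan([0.3907,-0.294,0.2],-20.2)
D=robot.camera_params("side"); print(onz(D,[[420,395],[482,366],[510,405],[447,438]],.035))
E
```

```text
pos [0.2552 0.5425 0.2318] tilt z [-0.001 -0.001 -1.   ] head 154.8 shift cm [-47.87 -69.92   3.28] roll -5.0 q [ 1.046  0.131  1.489 -0.     1.523 -0.085] F [-0.69 -0.45 -0.17] t 0.15 op 0.093
[[ 0.43212945 -0.43256797  0.035     ]
 [ 0.5781321  -0.47952114  0.035     ]
 [ 0.54967575 -0.5693031   0.035     ]
 [ 0.4041856  -0.52500004  0.035     ]]
```

Emit:
carry_out:
  commands:
    - [[-3.04,-2.64,0,0],[-3.04,-2.64,0,0],[-3.04,-2.64,0,0],[-3.04,-2.64,0,0],[-3.04,-2.64,0,0],[-3.04,-2.64,0,0],[-3.04,-2.64,0,0],[-3.04,-2.64,0,0],[-3.04,-2.64,0,0],[-3.04,-2.64,0,0],[-3.04,-2.64,0,0],[-3.04,-2.64,0,0],[0,0,0,0]]
  claw: 7

```text
t: 1.23
tool_pos: [0.4525, 0.0949, 0.2325]
orientation: [0.694, 3.063, -0.004]
force: [0.7, 0.3, 0.1]
opening: 0.0697
```

Emit:
carry_out:
  commands:
    - [[-0.95,-3.18,0.7,0],[-0.95,-3.18,0.7,0],[-0.95,-3.18,0.7,0],[-0.95,-3.18,0.7,0],[-0.95,-3.18,0.7,0],[-0.95,-3.18,0.7,0],[-0.95,-3.18,0.7,0],[-0.95,-3.18,0.7,0],[-0.95,-3.18,0.7,0],[-0.95,-3.18,0.7,0],[-0.95,-3.18,0.7,0],[-0.95,-3.18,0.7,0],[0,0,0,0],[0,0,0,0]]

```text
t: 2.4
tool_pos: [0.3906, -0.2934, 0.1477]
orientation: [-0.689, -3.063, -0.002]
force: [0.3, 0.1, -0.1]
opening: 0.07
```

```bash
python3 - <<'E'
from h import *
plan([0.3907,-0.294,0.1],-20.2)
p=robot.camera_params("wrist"); im=robot.read_camera("wrist"); cv2.imwrite("pics/wr1.png",im[:,:,::-1]); 
np.savez("pics/wr1.npz",**p)
E
```

```text
pos [ 0.3906 -0.2934  0.1477] tilt z [-0.001  0.002 -1.   ] head 154.63 shift cm [-0.05 -0.05  4.77] roll -5.17 q [-0.749 -0.116  1.892  0.     1.367 -1.878] F [ 0.25  0.11 -0.06] t 2.4 op 0.07
```

View pics/wr1.png

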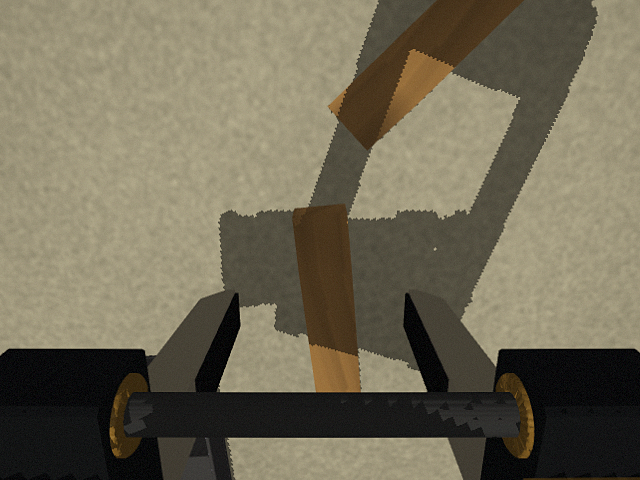

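```bash
python3 - <<'E'
from h import *
p=dict(np.load("pics/wr1.npz")); print(onz(p,[[293.5,208],[345,205.5]],.027), onz(p,[[316,389],[360.5,389]],.012))
E
```

```text
[[ 0.36709206 -0.30302521  0.027     ]
 [ 0.37988352 -0.2721449   0.027     ]] [[ 0.50752831 -0.35417592  0.012     ]
 [ 0.52249173 -0.32262458  0.012     ]]
```

Emit:
carry_out:
  commands:
    - [[0,0,2,-5.1],[0,0,3,0],[0,0,3,0],[0,0,2,0],[0,0,1.5,0],[0,0,1,0],[0,0,0.5,0],[0,0,0,0],[0,0,0,0]]

```text
t: 3.2
tool_pos: [0.392, -0.2928, 0.0195]
orientation: [0.547, 3.093, -0.001]
force: [0.5, -0.1, -0.1]
opening: 0.0702
```

Emit:
carry_out:
  commands:
    - [[0,0,0,0],[0,0,0,0],[0,0,0,0],[0,0,0,0],[0,0,0,0],[0,0,0,0]]
  claw: 3
  grip_force: 20

```text
t: 3.7
tool_pos: [0.3914, -0.2931, 0.0189]
orientation: [0.548, 3.093, -0.0]
force: [-1.0, 0.6, 0.2]
opening: 0.0358
```

```bash
python3 - <<'E'
from h import *
plan([0.3907,-0.294,0.0175],-20.2)
p=robot.camera_params("wrist"); im=robot.read_camera("wrist"); cv2.imwrite("pics/wr2.png",im[:,:,::-1]); 
E
```

```text
pos [ 0.3914 -0.2931  0.0189] tilt z [ 0. -0. -1.] head 159.89 shift cm [ 0.03 -0.11  0.14] roll 0.09 q [-0.748  0.054  1.984 -0.     1.103 -1.967] F [-0.98  0.59  0.17] t 3.7 op 0.0358
```

View pics/wr2.png

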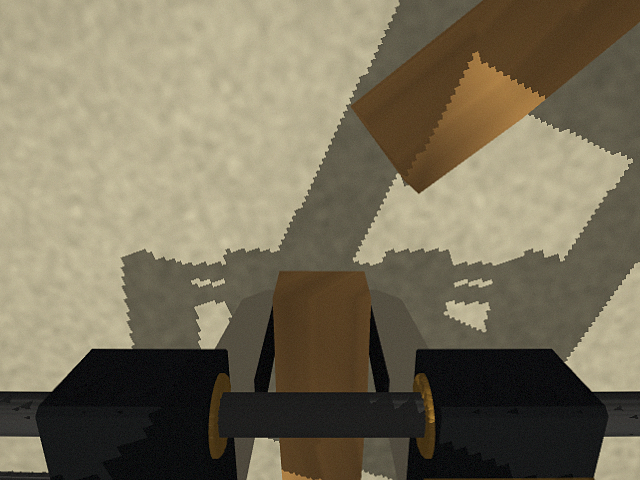

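```bash
python3 - <<'E'
from h import *
p=robot.camera_params("wrist"); m=onz(p,[[278,271],[368,271]],.027);print(m)
c=m.mean(0); st=robot.read_state();R=Rn.from_rotvec(st["orientation"]).as_matrix(); print(R.T@(c-st["tool_pos"]))
E
```

```text
[[ 0.36333854 -0.30027246  0.027     ]
 [ 0.37440508 -0.26997671  0.027     ]]
[ 0.02388255 -0.00030051 -0.00813175]
```

```bash
python3 - <<'E'
from h import *
p=robot.camera_params("wrist"); m=onz(p,[[278,271],[368,271]],.0);print(m,np.linalg.norm(m[0]-m[1]))
c=m.mean(0); st=robot.read_state();R=Rn.from_rotvec(st["orientation"]).as_matrix(); print(R.T@(c-st["tool_pos"]))
p=dict(np.load("pics/wr1.npz")); m=onz(p,[[293.5,208],[345,205.5]],.0);print(m.mean(0),np.linalg.norm(m[0]-m[1]))
E
```

```text
[[ 0.37231643 -0.30667185  0.        ]
 [ 0.38545579 -0.27070156  0.        ]] 0.038294970813658506
[ 0.01326192 -0.00019897  0.01887134]
[ 0.37899674 -0.29033567  0.        ] 0.036727928468189765
```

Emit:
carry_out:
  commands:
    - [[0,0,-2,0],[0,0,-2,0],[0,0,0,-6.92],[0,0,0,-6.92],[0,0,0,-6.92],[0,0,0,-6.92],[0,0,0,-6.92],[-1.66,3.11,0,0],[-1.66,3.11,0,0],[-1.66,3.11,0,0],[-1.66,3.11,0,0],[-1.66,3.11,0,0],[-1.66,3.11,0,0],[-1.66,3.11,0,0],[0,0,0,0],[0,0,0,0]]

```text
t: 5.08
tool_pos: [0.4493, -0.0514, 0.0584]
orientation: [0.403, -3.115, -0.0]
force: [-0.3, 0.5, -0.7]
opening: 0.0358
```

```bash
python3 - <<'E'
from h import *
plan([0.449,-0.053,0.0185],14.5)
E
```

```text
pos [ 0.4493 -0.0514  0.0584] tilt z [-0.  0. -1.] head -165.27 shift cm [ 0.07 -0.15  3.99] roll 0.23 q [-0.227 -0.112  2.064 -0.     1.19  -2.055] F [-0.34  0.46 -0.75] t 5.0833 op 0.0358
```

Lower onto the bench and look.

Emit:
carry_out:
  commands:
    - [[0,-0.1,1.5,0],[0,0,1.5,0],[0,0,0.6,0],[0,0,0.3,0],[0,0,0.1,0],[0,0,0,0],[0,0,0,0]]

```text
t: 5.67
tool_pos: [0.4498, -0.0547, 0.0191]
orientation: [-0.395, 3.116, -0.0]
force: [-0.1, 0.3, -0.4]
opening: 0.0363
```

```bash
python3 - <<'E'
from h import *
plan([0.449,-0.053,0.0185],14.5)
for n,(x0,y0,w,h),s in [("scene",(270,195,100,100),6),("side",(280,180,110,110),6)]:
    im=robot.read_camera(n); cv2.imwrite(f"pics/{n}1.png",im[:,:,::-1])
    im=im[y0:y0+h,x0:x0+w,::-1]; cv2.imwrite(f"pics/{n}1c.png",cv2.convertScaleAbs(cv2.resize(im,None,fx=s,fy=s,interpolation=cv2.INTER_CUBIC),alpha=1.4))
E
```

```text
pos [ 0.4498 -0.0547  0.0191] tilt z [ 0.001 -0.    -1.   ] head -165.55 shift cm [0.04 0.18 0.06] roll -0.05 q [-0.234 -0.044  2.082 -0.     1.103 -2.057] F [-0.13  0.35 -0.37] t 5.6667 op 0.0363
```

View pics/scene1c.png

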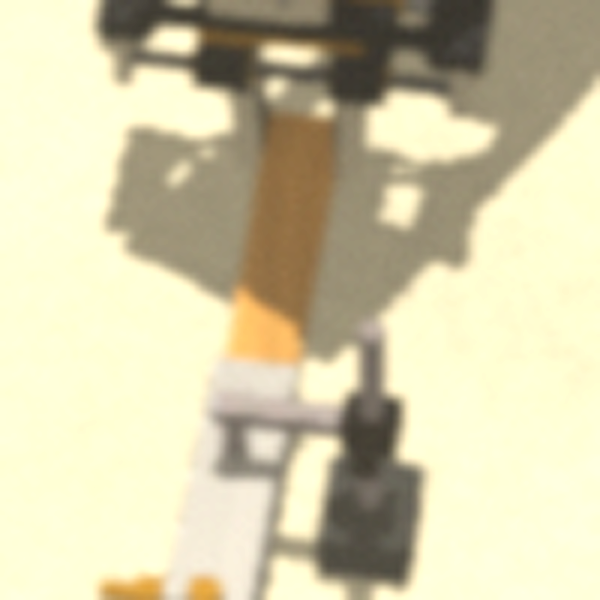

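View pics/side1c.png

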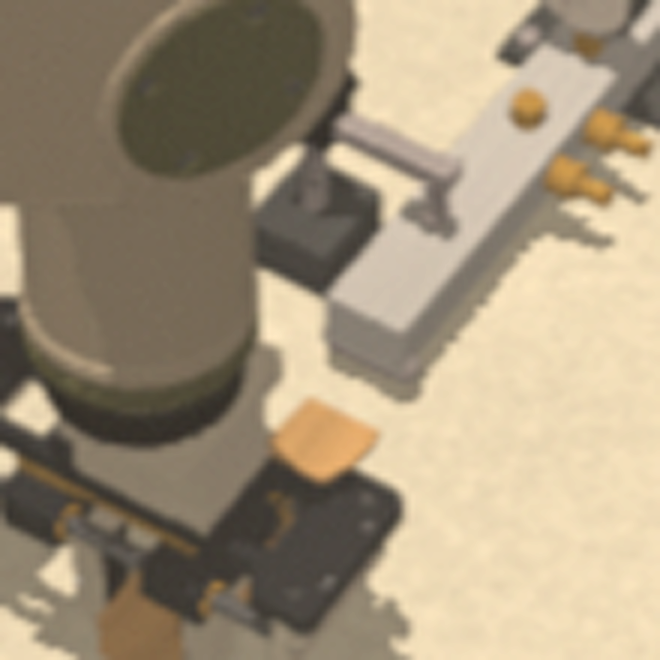

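```bash
python3 - <<'E'
from h import *
D=robot.camera_params("side");S=robot.camera_params("scene")
d=lambda a:np.array(a,float)/6+[280,180]-0.4
s=lambda a:np.array(a,float)/6+[270,195]-0.4
tip=onz(D,d([[312,398],[378,435]]),.003); print("tip",tip, np.linalg.norm(tip[0]-tip[1]))
fr=onz(D,d([[330,293],[403,333]]),.05); print("front",fr)
u=np.array([np.cos(np.radians(14.5)),np.sin(np.radians(14.5))]); v=np.array([-u[1],u[0]])
r=tip.mean(0)[:2]-fr.mean(0)[:2]; print("side tip rel front: along",r@u,"lat",r@v)
fr=onz(S,s([[218,360],[300,363]]),.05);print("scene front",fr)
le=onz(S,s([[262,120],[336,122],[228,360]]),[.027]); print("scene wedge tail top",le[:2])
w=le[:2].mean(0)[:2]-fr.mean(0)[:2]; print(w@u,w@v)
t=robot.read_state()["tool_pos"][:2]; print("tip from TCP",t+u*.1455)
E
```

```text
tip [[ 0.58662581 -0.00353031  0.003     ]
 [ 0.59346051 -0.03787746  0.003     ]] 0.035020568948266766
front [[ 0.60539654  0.00587093  0.05      ]
 [ 0.61266769 -0.03146706  0.05      ]]
side tip rel front: along -0.020363569776807738 lat -0.002899548616837953
scene front [[ 0.61276463 -0.02778267  0.05      ]
 [ 0.59981402  0.00852804  0.05      ]]
scene wedge tail top [[ 0.44466962 -0.07843713  0.027     ]
 [ 0.43159443 -0.04270136  0.027     ]]
-0.175555932989537 -0.00721608312761236
tip from TCP [ 0.5907387  -0.01799966]
```

Emit:
carry_out:
  commands:
    - [[0,0.3,0,0],[0,0,0,0],[0,0,0,0]]

```text
t: 6.02
tool_pos: [0.4488, -0.0509, 0.0187]
orientation: [-0.397, 3.116, -0.0]
force: [0.1, 0.2, -0.8]
opening: 0.0362
```

Emit:
carry_out:
  commands:
    - [[0,0,0,0],[0,0,0,0],[0,0,0,0],[0,0,0,0]]
  claw: 4.6

```text
t: 6.35
tool_pos: [0.4489, -0.0511, 0.0188]
orientation: [-0.397, 3.116, -0.0]
force: [-0.0, -0.1, 0.4]
opening: 0.0458
```

Emit:
carry_out:
  commands:
    - [[0,0,0,0],[0,0,0,0],[0,0,0,0],[0,0,0,0],[0,0,0,0],[0,0,0,0]]
  claw: 3
  grip_force: 25

```text
t: 6.85
tool_pos: [0.4488, -0.0511, 0.0187]
orientation: [-0.397, 3.116, -0.0]
force: [-0.2, -0.2, -0.3]
opening: 0.0359
```

Emit:
carry_out:
  commands:
    - [[-0.6,0,0,0],[-0.6,0,0,0],[-0.6,0,0,0],[-0.6,0,0,0],[-0.6,0,0,0],[-0.6,0,0,0],[-0.4,0,0,0],[0,0,0,0],[0,0,0,0],[0,0,0,0]]

```text
t: 7.68
tool_pos: [0.4877, -0.041, 0.0187]
orientation: [-0.397, 3.116, 0.0]
force: [0.3, 0.3, 0.1]
opening: 0.0362
```

```bash
python3 - <<'E'
from h import *
plan([0.449,-0.053,0.0185],14.5)
for n,(x0,y0,w,h),s in [("scene",(270,195,100,100),6),("side",(280,180,110,110),6)]:
    im=robot.read_camera(n); cv2.imwrite(f"pics/{n}2.png",im[:,:,::-1])
    im=im[y0:y0+h,x0:x0+w,::-1]; cv2.imwrite(f"pics/{n}2c.png",cv2.convertScaleAbs(cv2.resize(im,None,fx=s,fy=s,interpolation=cv2.INTER_CUBIC),alpha=1.4))
E
```

```text
pos [ 0.4877 -0.041   0.0187] tilt z [ 0.  0. -1.] head -165.49 shift cm [ 4.05 -0.19  0.01] roll 0.01 q [-0.189  0.055  1.983  0.     1.103 -2.013] F [0.3  0.3  0.09] t 7.6833 op 0.0362
```

View pics/scene2c.png

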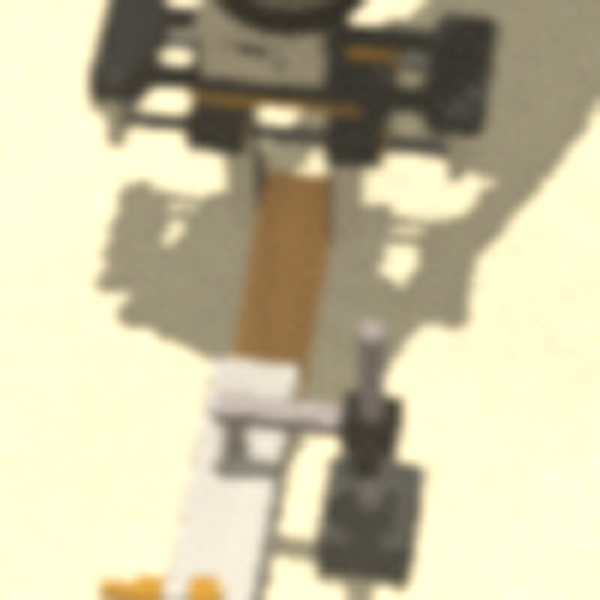

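View pics/side2c.png

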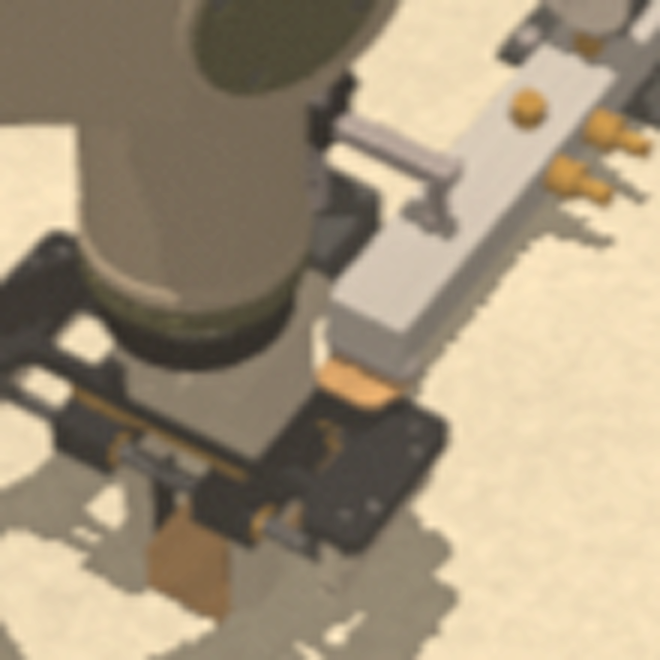

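Emit:
carry_out:
  commands:
    - [[-0.3,0,0,0],[-0.3,0,0,0],[-0.3,0,0,0],[-0.3,0,0,0],[-0.3,0,0,0],[-0.3,0,0,0],[0,0,0,0],[0,0,0,0],[0,0,0,0]]

```text
t: 8.53
tool_pos: [0.5053, -0.0365, 0.0187]
orientation: [-0.396, 3.116, 0.0]
force: [0.6, 0.7, 1.1]
opening: 0.0361
```

Emit:
carry_out:
  commands:
    - [[-0.1,0,0,0],[-0.1,0,0,0],[-0.1,0,0,0],[-0.1,0,0,0],[0,0,0,0],[0,0,0,0]]

```text
t: 9.03
tool_pos: [0.5083, -0.0357, 0.0187]
orientation: [0.396, -3.115, 0.0]
force: [-5.0, -0.6, 5.8]
opening: 0.0359
```

Emit:
carry_out:
  commands:
    - [[-0.1,0,0,0],[-0.1,0,0,0],[-0.1,0,0,0],[-0.1,0,0,0],[0,0,0,0],[0,0,0,0]]

```text
t: 9.53
tool_pos: [0.5101, -0.0352, 0.0184]
orientation: [0.396, -3.11, 0.0]
force: [-16.7, -3.9, 16.6]
opening: 0.0358
```

Emit:
carry_out:
  commands:
    - [[-0.1,0,0,0],[-0.1,0,0,0],[-0.1,0,0,0],[-0.1,0,0,0],[0,0,0,0],[0,0,0,0]]

```text
t: 10.03
tool_pos: [0.5139, -0.0342, 0.0184]
orientation: [0.396, -3.11, 0.0]
force: [-15.7, -4.4, 15.4]
opening: 0.0361
```

Emit:
carry_out:
  commands:
    - [[-0.1,0,0,0],[-0.1,0,0,0],[-0.1,0,0,0],[-0.1,0,0,0],[0,0,0,0],[0,0,0,0]]

```text
t: 10.53
tool_pos: [0.5178, -0.0332, 0.0184]
orientation: [0.396, -3.11, 0.0]
force: [-15.9, -4.8, 15.5]
opening: 0.0358
```

Emit:
carry_out:
  commands:
    - [[0,0,-0.03,0],[0,0,0,0],[0,0,0,0]]

```text
t: 10.78
tool_pos: [0.5178, -0.0332, 0.0184]
orientation: [0.396, -3.111, 0.0]
force: [-14.4, -4.2, 13.5]
opening: 0.0357
```

```bash
python3 - <<'E'
from h import *
plan([0.449,-0.053,0.0185],14.5); print(robot.read_state()["wrist_torque"])
E
```

```text
pos [ 0.5178 -0.0332  0.0184] tilt z [-0.006 -0.001 -1.   ] head -165.49 shift cm [ 7.16 -0.2   0.03] roll 0.01 q [-0.162  0.137  1.896 -0.002  1.114 -1.985] F [-14.4   -4.16  13.46] t 10.7833 op 0.0357
[-0.64477209  2.4903055   0.04588351]
```

Emit:
carry_out:
  commands:
    - [[0,0,-0.05,0],[0,0,-0.05,0],[0,0,-0.03,0],[0,0,0,0],[0,0,0,0]]

```text
t: 11.2
tool_pos: [0.5181, -0.0328, 0.0186]
orientation: [0.395, -3.112, -0.001]
force: [-5.6, -2.9, -2.3]
opening: 0.0358
```

Emit:
carry_out:
  commands:
    - [[-0.1,0,0,0],[-0.1,0,0,0],[-0.1,0,0,0],[0,0,0,0],[0,0,0,0]]

```text
t: 11.62
tool_pos: [0.5207, -0.0318, 0.0185]
orientation: [0.396, -3.111, -0.001]
force: [-6.6, -1.5, -0.7]
opening: 0.0358
```

```bash
python3 - <<'E'
from h import *
plan([0.449,-0.053,0.0185],14.5); print(robot.read_state()["wrist_torque"])
for n,(x0,y0,w,h),s in [("scene",(270,195,100,100),6),("side",(280,180,110,110),6)]:
    im=robot.read_camera(n); cv2.imwrite(f"pics/{n}3.png",im[:,:,::-1])
    im=im[y0:y0+h,x0:x0+w,::-1]; cv2.imwrite(f"pics/{n}3c.png",cv2.convertScaleAbs(cv2.resize(im,None,fx=s,fy=s,interpolation=cv2.INTER_CUBIC),alpha=1.4))
E
```

```text
pos [ 0.5207 -0.0318  0.0185] tilt z [-0.006  0.    -1.   ] head -165.5 shift cm [ 7.47 -0.26  0.03] roll -0.0 q [-1.590e-01  1.440e-01  1.888e+00 -1.000e-03  1.115e+00 -1.982e+00] F [-6.59 -1.45 -0.7 ] t 11.6167 op 0.0358
[-0.34220399  1.13859248 -0.06860287]
```

View pics/side3c.png

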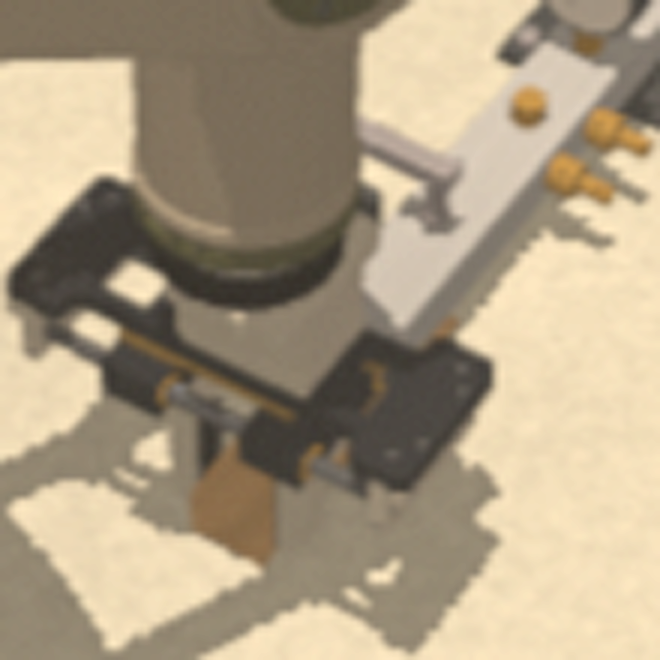

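View pics/scene3c.png

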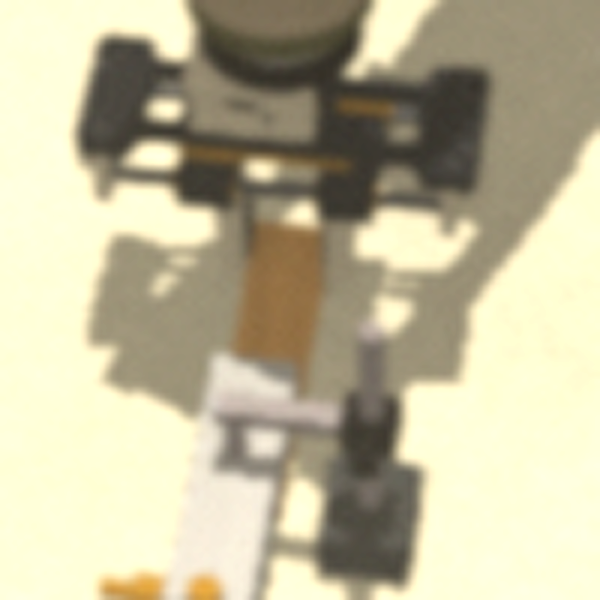

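Emit:
carry_out:
  commands:
    - [[-0.1,0,0,0],[-0.1,0,0,0],[-0.1,0,0,0],[0,0,0,0],[0,0,0,0]]

```text
t: 12.13
tool_pos: [0.5236, -0.031, 0.0184]
orientation: [0.396, -3.111, -0.001]
force: [-8.3, -2.2, -1.1]
opening: 0.0358
```

Emit:
carry_out:
  commands:
    - [[-0.1,0,0,0],[-0.1,0,0,0],[0,0,0,0],[0,0,0,0]]

```text
t: 12.47
tool_pos: [0.5255, -0.0305, 0.0184]
orientation: [0.396, -3.111, -0.001]
force: [-7.3, -1.9, -0.3]
opening: 0.036
```

Emit:
carry_out:
  commands:
    - [[-0.1,0,0,0],[-0.1,0,0,0],[0,0,0,0],[0,0,0,0]]

```text
t: 12.8
tool_pos: [0.5274, -0.03, 0.0184]
orientation: [0.396, -3.111, -0.001]
force: [-7.6, -1.3, -1.1]
opening: 0.0358
```

Emit:
carry_out:
  commands:
    - [[-0.1,0,0,0],[-0.1,0,0,0],[0,0,0,0],[0,0,0,0]]

```text
t: 13.13
tool_pos: [0.5294, -0.0295, 0.0184]
orientation: [0.396, -3.111, -0.001]
force: [-7.6, -1.0, 0.4]
opening: 0.036
```

Emit:
carry_out:
  commands:
    - [[-0.1,0,0,0],[-0.1,0,0,0],[0,0,0,0],[0,0,0,0]]

```text
t: 13.47
tool_pos: [0.5313, -0.029, 0.0184]
orientation: [0.396, -3.111, -0.001]
force: [-7.2, -1.9, 0.1]
opening: 0.0359
```

Emit:
carry_out:
  commands:
    - [[-0.1,0,0,0],[-0.1,0,0,0],[0,0,0,0],[0,0,0,0]]

```text
t: 13.8
tool_pos: [0.5332, -0.0285, 0.0184]
orientation: [0.396, -3.111, -0.001]
force: [-6.9, -1.3, -1.6]
opening: 0.0357
```

Emit:
carry_out:
  commands:
    - [[-0.1,0,0,0],[-0.1,0,0,0],[0,0,0,0],[0,0,0,0]]

```text
t: 14.13
tool_pos: [0.5352, -0.028, 0.0185]
orientation: [0.396, -3.111, -0.001]
force: [-6.6, -1.7, -1.4]
opening: 0.036
```

Emit:
carry_out:
  commands:
    - [[-0.1,0,0,0],[-0.1,0,0,0],[0,0,0,0],[0,0,0,0]]

```text
t: 14.47
tool_pos: [0.5372, -0.0275, 0.0185]
orientation: [0.396, -3.111, -0.001]
force: [-7.2, -0.8, -0.1]
opening: 0.0361
```

Emit:
carry_out:
  commands:
    - [[-0.1,0,0,0],[-0.1,0,0,0],[0,0,0,0],[0,0,0,0]]

```text
t: 14.8
tool_pos: [0.5391, -0.027, 0.0184]
orientation: [0.396, -3.111, -0.001]
force: [-6.4, -1.1, -0.2]
opening: 0.0358
```

Emit:
carry_out:
  commands:
    - [[-0.1,0,0,0],[-0.1,0,0,0],[0,0,0,0],[0,0,0,0]]

```text
t: 15.13
tool_pos: [0.541, -0.0265, 0.0184]
orientation: [0.396, -3.111, -0.001]
force: [-6.8, -1.9, 0.4]
opening: 0.0359
```

Emit:
carry_out:
  commands:
    - [[-0.1,0,0,0],[-0.1,0,0,0],[0,0,0,0],[0,0,0,0]]

```text
t: 15.47
tool_pos: [0.543, -0.026, 0.0184]
orientation: [0.396, -3.111, -0.001]
force: [-7.0, -1.8, -0.8]
opening: 0.036
```

```bash
python3 - <<'E'
from h import *
for n,(x0,y0,w,h),s in [("scene",(270,195,100,100),6),("side",(280,180,110,110),6)]:
    im=robot.read_camera(n); cv2.imwrite(f"pics/{n}4.png",im[:,:,::-1])
    im=im[y0:y0+h,x0:x0+w,::-1]; cv2.imwrite(f"pics/{n}4c.png",cv2.convertScaleAbs(cv2.resize(im,None,fx=s,fy=s,interpolation=cv2.INTER_CUBIC),alpha=1.4))
E
```

```text
(no output)
```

View pics/side4c.png

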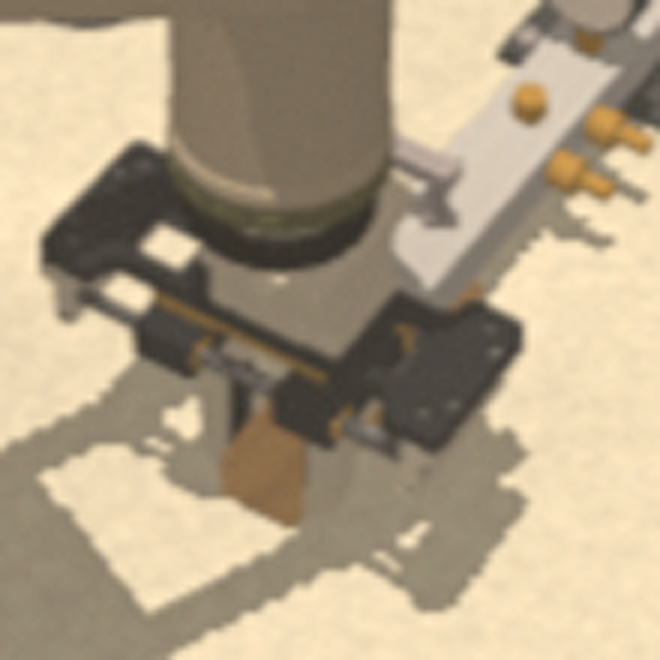

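View pics/scene4c.png

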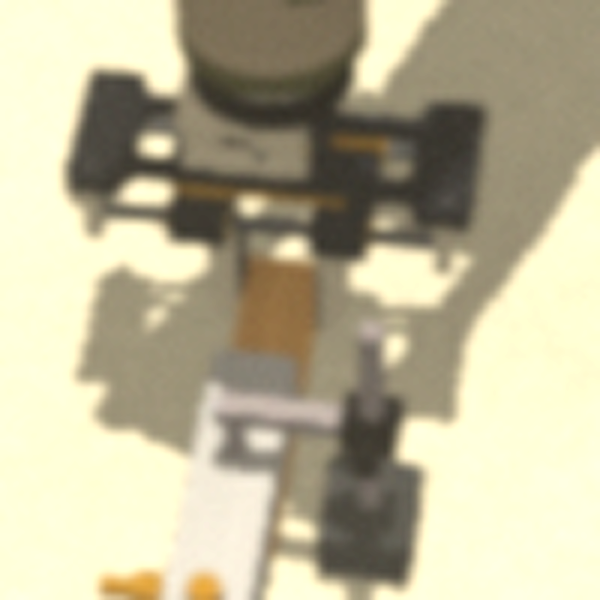

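```bash
python3 - <<'E'
from h import *
S=robot.camera_params("scene")
s=lambda a:np.array(a,float)/6+[270,195]-0.4
u=np.array([np.cos(np.radians(14.5)),np.sin(np.radians(14.5))]); v=np.array([-u[1],u[0]])
fr=onz(S,s([[215,354],[297,358]]),.058).mean(0); print("front",fr)
for q,z in [([[248,262],[318,265]],.027),([[240,340],[308,345]],.027)]:
    w=onz(S,s(q),z).mean(0); r=(w-fr)[:2]; print(w,r@u,r@v)
st=robot.read_state()["tool_pos"][:2]; r=st-np.array([.6085,-.0112]); print("tcp lat",r@v, r@u)
E
```

```text
front [ 0.60951922 -0.00955219  0.058     ]
[ 0.52917346 -0.03069413  0.027     ] -0.0830800858309724 -0.0003515434241508693
[ 0.57652732 -0.0152232   0.027     ] -0.0333609397948739 0.002770138644792695
tcp lat 0.0020702130080412218 -0.06715985578880952
```

Emit:
carry_out:
  commands:
    - [[-0.1,0,0,0],[-0.1,0,0,0],[0,0,0,0],[0,0,0,0]]

```text
t: 15.9
tool_pos: [0.5449, -0.0255, 0.0184]
orientation: [0.396, -3.111, -0.001]
force: [-7.1, -1.0, -0.6]
opening: 0.0357
```

Emit:
carry_out:
  commands:
    - [[-0.1,0,0,0],[-0.1,0,0,0],[0,0,0,0],[0,0,0,0]]

```text
t: 16.23
tool_pos: [0.5469, -0.025, 0.0184]
orientation: [0.396, -3.111, -0.001]
force: [-7.2, -1.7, -0.2]
opening: 0.0359
```

Emit:
carry_out:
  commands:
    - [[-0.1,0,0,0],[-0.1,0,0,0],[0,0,0,0],[0,0,0,0]]

```text
t: 16.57
tool_pos: [0.5484, -0.0246, 0.0184]
orientation: [0.396, -3.11, -0.001]
force: [-9.4, -2.3, 2.1]
opening: 0.036
```

Emit:
carry_out:
  commands:
    - [[-0.1,0,0,0],[-0.1,0,0,0],[0,0,0,0],[0,0,0,0]]

```text
t: 16.9
tool_pos: [0.5498, -0.0243, 0.0184]
orientation: [0.396, -3.109, -0.001]
force: [-13.1, -2.5, 4.9]
opening: 0.0362
```

Emit:
carry_out:
  commands:
    - [[0,0,-0.05,0],[0,0,0,0],[0,0,0,0],[0,0,0,0]]

```text
t: 17.23
tool_pos: [0.5498, -0.0242, 0.0184]
orientation: [0.395, -3.109, -0.001]
force: [-9.8, -1.5, -0.1]
opening: 0.0358
```

Emit:
carry_out:
  commands:
    - [[-0.1,0,0,0],[0,0,0,0],[0,0,0,0],[0,0,0,0]]

```text
t: 17.57
tool_pos: [0.5504, -0.0241, 0.0184]
orientation: [0.395, -3.108, -0.001]
force: [-11.7, -2.7, 1.3]
opening: 0.0357
```

Emit:
carry_out:
  commands:
    - [[-0.1,0,0,0],[-0.1,0,-0.02,0],[0,0,0,0],[0,0,0,0],[0,0,0,0]]

```text
t: 17.98
tool_pos: [0.5517, -0.0236, 0.0184]
orientation: [0.395, -3.107, -0.002]
force: [-13.8, -3.4, 2.7]
opening: 0.0357
```

```bash
python3 - <<'E'
from h import *
import time
for i in range(3):
    robot.read_camera("wrist"); s=robot.read_state(); print(s["tool_pos"].round(5),s["force"].round(2))
E
```

```text
[ 0.55179 -0.0236   0.01843] [-13.96  -3.14   2.92]
[ 0.55181 -0.02357  0.01843] [-13.68  -3.13   2.94]
[ 0.55176 -0.02359  0.01839] [-14.46  -3.28   2.45]
```

Emit:
carry_out:
  commands:
    - [[-0.1,0,-0.02,0],[-0.05,0,0,0],[0,0,0,0],[0,0,0,0],[0,0,0,0]]

```text
t: 18.55
tool_pos: [0.5525, -0.0233, 0.0184]
orientation: [0.395, -3.106, -0.002]
force: [-15.8, -5.3, 3.0]
opening: 0.036
```

```bash
python3 - <<'E'
from h import *
import time
for i in range(3):
    im=robot.read_camera("side"); s=robot.read_state(); print(s["tool_pos"].round(5),s["force"].round(2))
E
```

```text
[ 0.5525  -0.02335  0.01837] [-17.09  -4.67   3.84]
[ 0.5525  -0.02334  0.01838] [-16.97  -4.52   4.26]
[ 0.55253 -0.02335  0.01841] [-16.82  -5.3    3.49]
```

Emit:
carry_out:
  commands:
    - [[0.1,0,0,0],[0.1,0,0,0],[0,0,0,0],[0,0,0,0]]

```text
t: 19.03
tool_pos: [0.5524, -0.0234, 0.0184]
orientation: [0.396, -3.11, -0.002]
force: [-6.4, -1.8, -6.7]
opening: 0.0357
```

Emit:
carry_out:
  commands:
    - [[0,0,0,0],[0,0,0,0],[0,0,0,0],[0,0,0,0],[0,0,0,0]]
  claw: 5.4

```text
t: 19.45
tool_pos: [0.5565, -0.0234, 0.0217]
orientation: [-0.396, 3.115, -0.0]
force: [-0.4, 1.0, 0.3]
opening: 0.0536
```

```bash
python3 - <<'E'
from h import *
plan([0.5525,-.0233,.0184],14.5)
im=robot.read_camera("wrist"); cv2.imwrite("pics/wr5.png",im[:,:,::-1])
for n,(x0,y0,w,h),s in [("scene",(270,195,100,100),6)]:
    im=robot.read_camera(n); cv2.imwrite(f"pics/{n}5.png",im[:,:,::-1])
    im=im[y0:y0+h,x0:x0+w,::-1]; cv2.imwrite(f"pics/{n}5c.png",cv2.convertScaleAbs(cv2.resize(im,None,fx=s,fy=s,interpolation=cv2.INTER_CUBIC),alpha=1.4))
E
```

```text
pos [ 0.5565 -0.0234  0.0217] tilt z [ 0.001 -0.    -1.   ] head -165.5 shift cm [0.39 0.11 0.33] roll 0.0 q [-0.134  0.22   1.794  0.     1.126 -1.958] F [-0.41  0.97  0.32] t 19.45 op 0.0536
```

View pics/wr5.png

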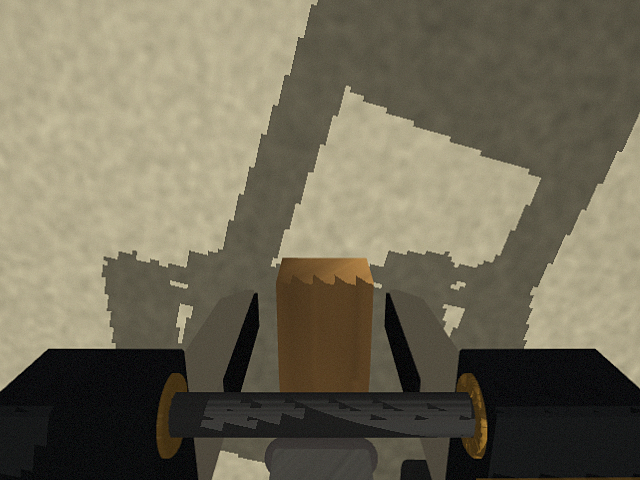

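View pics/scene5c.png

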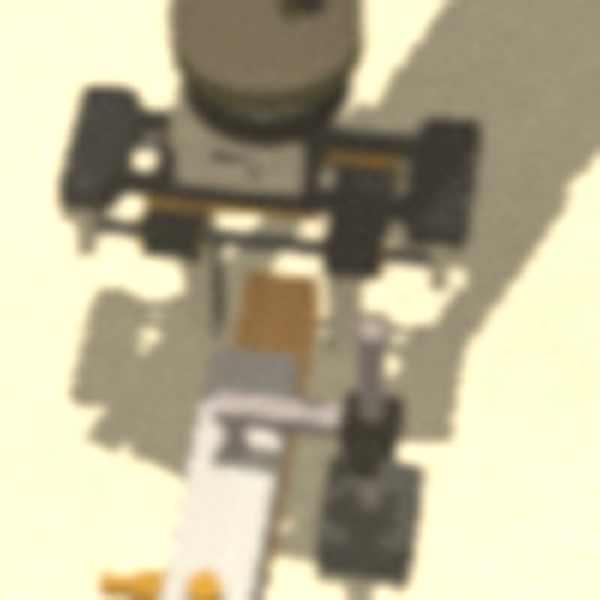

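```bash
python3 - <<'E'
from h import *
p=robot.camera_params("wrist"); m=onz(p,[[283,258],[367,258]],.0);print(m,np.linalg.norm(m[0]-m[1]))
c=m.mean(0); u=np.array([np.cos(np.radians(14.5)),np.sin(np.radians(14.5)),0])
print("back rel. TCP at release along", (c-[0.5525,-.02335,0])@u, "lat",(c-[0.5525,-.02335,0])@[-u[1],u[0],0])
E
```

```text
[[ 0.54239845 -0.04602972  0.        ]
 [ 0.53336876 -0.01123585  0.        ]] 0.035946471092052935
back rel. TCP at release along -0.015473530540507568 lat -0.0014548669612278234
```

Emit:
carry_out:
  commands:
    - [[0,0,-2,0],[0,0,-3,0],[2,0,0,0],[2.3,0,0,0],[0,0,0,0],[0,0,0,0],[0,0,2.5,0],[0,0,2.2,0],[0,0,0.6,0],[0,0,0,0],[0,0,0,0]]
  claw: 5.4

```text
t: 20.47
tool_pos: [0.5145, -0.0341, 0.0183]
orientation: [0.397, -3.116, -0.0]
force: [-0.5, 0.1, -0.6]
opening: 0.0541
```

Emit:
carry_out:
  commands:
    - [[0,0,0,0],[0,0,0,0],[0,0,0,0],[0,0,0,0],[0,0,0,0],[0,0,0,0],[0,0,0,0],[0,0,0,0]]
  claw: 0

```text
t: 21.13
tool_pos: [0.5141, -0.0342, 0.0182]
orientation: [0.397, -3.116, -0.0]
force: [0.2, -1.0, -0.4]
opening: 0.0052
```

```bash
python3 - <<'E'
from h import *
plan([0.5525,-.0233,.0184],14.5)
im=robot.read_camera("side")[180:290,280:390,::-1]; cv2.imwrite("pics/side6c.png",cv2.convertScaleAbs(cv2.resize(im,None,fx=6,fy=6,interpolation=cv2.INTER_CUBIC),alpha=1.4))
E
```

```text
pos [ 0.5141 -0.0342  0.0182] tilt z [-0.  0. -1.] head -165.5 shift cm [-3.99  0.09 -0.02] roll 0.0 q [-0.166  0.123  1.912 -0.     1.107 -1.99 ] F [ 0.21 -1.   -0.39] t 21.1333 op 0.0052
```

View pics/side6c.png

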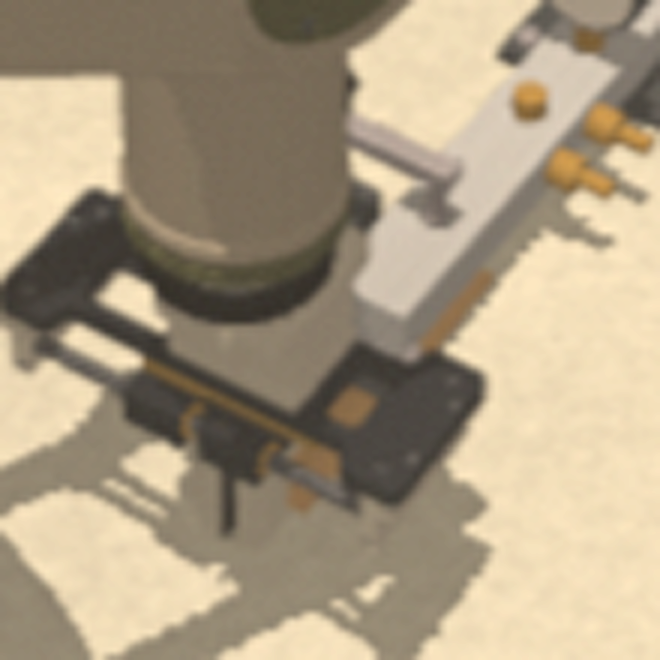

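Emit:
carry_out:
  commands:
    - [[-0.3,0,0,0],[-0.3,0,0,0],[-0.3,0,0,0],[-0.2,0,0,0],[0,0,0,0],[0,0,0,0],[0,0,0,0]]
  claw: 0

```text
t: 21.77
tool_pos: [0.5247, -0.0314, 0.018]
orientation: [0.396, -3.116, -0.0]
force: [0.2, 0.2, -0.4]
opening: 0.0003
```

Emit:
carry_out:
  commands:
    - [[-0.1,0,0,0],[-0.1,0,0,0],[0,0,0,0],[0,0,0,0]]

```text
t: 22.1
tool_pos: [0.5268, -0.0309, 0.0182]
orientation: [-0.396, 3.116, -0.0]
force: [0.4, -0.9, -0.3]
opening: 0.0005
```

Emit:
carry_out:
  commands:
    - [[-0.1,0,0,0],[-0.1,0,0,0],[0,0,0,0],[0,0,0,0]]

```text
t: 22.43
tool_pos: [0.5276, -0.0306, 0.0179]
orientation: [0.396, -3.114, -0.0]
force: [-5.7, -1.7, 4.5]
opening: 0.0005
```

Emit:
carry_out:
  commands:
    - [[-0.05,0,-0.03,0],[0,0,0,0],[0,0,0,0]]

```text
t: 22.68
tool_pos: [0.5276, -0.0307, 0.0179]
orientation: [0.396, -3.113, 0.0]
force: [-6.2, -2.1, 3.7]
opening: 0.0004
```

Emit:
carry_out:
  commands:
    - [[-0.05,0,-0.03,0],[0,0,0,0],[0,0,0,0]]

```text
t: 22.93
tool_pos: [0.5276, -0.0306, 0.0179]
orientation: [0.396, -3.112, 0.0]
force: [-7.1, -2.9, 3.7]
opening: 0.0005
```

Emit:
carry_out:
  commands:
    - [[-0.05,0,-0.03,0],[0,0,0,0],[0,0,0,0]]

```text
t: 23.18
tool_pos: [0.5276, -0.0306, 0.0179]
orientation: [0.396, -3.111, 0.0]
force: [-8.7, -4.6, 2.3]
opening: 0.0006
```

Emit:
carry_out:
  commands:
    - [[-0.1,0,-0.03,0],[0,0,0,0],[0,0,0,0]]

```text
t: 23.43
tool_pos: [0.5277, -0.0305, 0.0179]
orientation: [0.395, -3.109, 0.0]
force: [-12.7, -5.2, 4.2]
opening: 0.0005
```

Emit:
carry_out:
  commands:
    - [[-0.1,0,-0.03,0],[0,0,0,0],[0,0,0,0]]

```text
t: 23.68
tool_pos: [0.5278, -0.0305, 0.0179]
orientation: [0.395, -3.107, 0.0]
force: [-15.2, -5.8, 5.5]
opening: 0.0005
```

Emit:
carry_out:
  commands:
    - [[-0.1,0,-0.03,0],[0,0,0,0],[0,0,0,0]]

```text
t: 23.93
tool_pos: [0.5282, -0.0302, 0.0179]
orientation: [0.395, -3.106, -0.0]
force: [-17.5, -5.8, 6.8]
opening: 0.0004
```

Emit:
carry_out:
  commands:
    - [[0.3,0,0,0],[0.5,0,0,0],[1.5,0,0,0],[2,0,0,0],[1,0,-2,0],[0,0,-3,0],[0,0,-3,0],[0,0,-3,0],[0,0,0,0],[0,0,0,0]]

```text
t: 24.77
tool_pos: [0.4838, -0.0429, 0.1327]
orientation: [-0.396, 3.111, -0.003]
force: [0.3, 0.5, 0.3]
opening: 0.0001
```

Emit:
carry_out:
  commands:
    - [[3,-3,0,0],[0,-4,0,0],[0,-4,0,0],[0,-4,0,0],[0,-4,0,0],[0,0,0,0],[0,0,0,0],[0,0,0,0]]

```text
t: 25.43
tool_pos: [0.4997, -0.2327, 0.1282]
orientation: [0.395, -3.115, -0.003]
force: [-1.2, -0.1, 0.6]
opening: 0.0005
```

```bash
python3 - <<'E'
from h import *
plan([0.5525,-.0233,.0184],14.5)
for n,(x0,y0,w,h),s in [("scene",(250,215,110,100),6),("side",(280,160,130,100),6)]:
    im=robot.read_camera(n); cv2.imwrite(f"pics/{n}7.png",im[:,:,::-1])
    im=im[y0:y0+h,x0:x0+w,::-1]; cv2.imwrite(f"pics/{n}7c.png",cv2.convertScaleAbs(cv2.resize(im,None,fx=s,fy=s,interpolation=cv2.INTER_CUBIC),alpha=1.4))
E
```

```text
pos [ 0.4997 -0.2327  0.1282] tilt z [-0.002  0.002 -1.   ] head -165.54 shift cm [-10.36  18.93  11.01] roll -0.04 q [-0.529  0.076  1.74   0.     1.328 -2.352] F [-1.24 -0.13  0.64] t 25.4333 op 0.0005
```

View pics/scene7c.png

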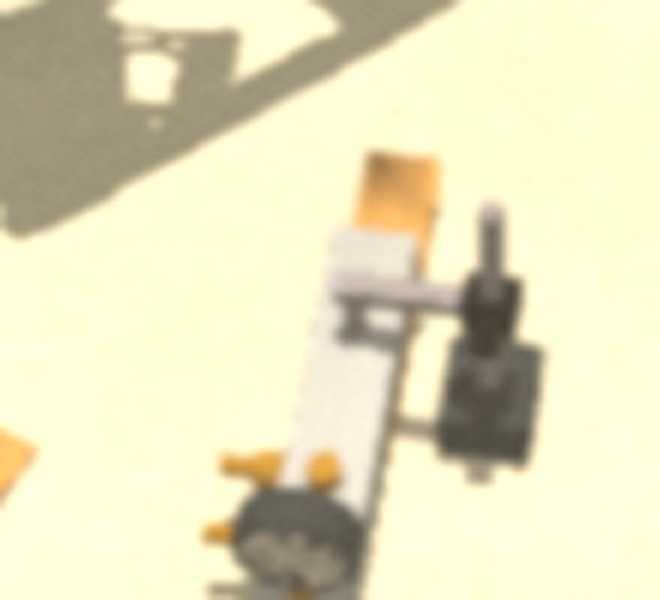

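View pics/side7c.png

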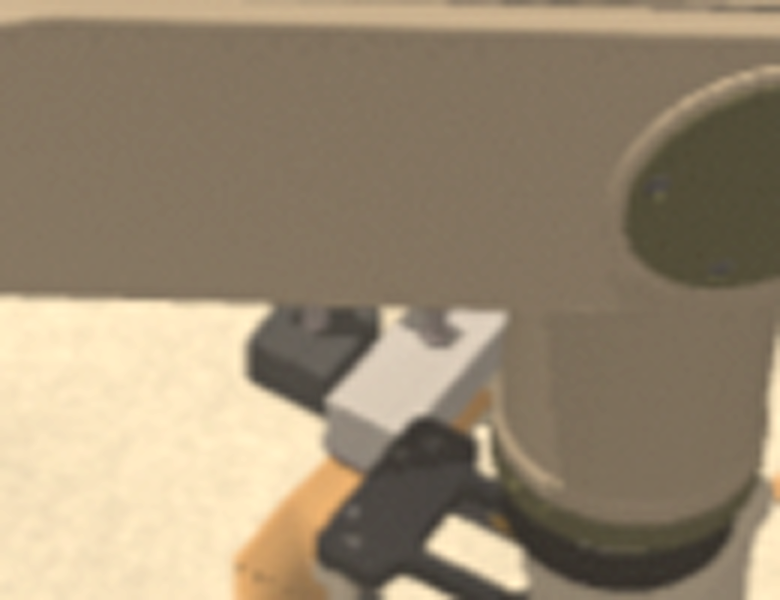

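```bash
python3 - <<'E'
from h import *
S=robot.camera_params("scene")
s=lambda a:np.array(a,float)/6+[250,215]-0.4
u=np.array([np.cos(np.radians(14.5)),np.sin(np.radians(14.5))]); v=np.array([-u[1],u[0]])
fr=onz(S,s([[337,230],[416,235]]),.06).mean(0)
w=onz(S,s([[365,153],[440,157]]),.027).mean(0); r=(w-fr)[:2]; print(fr,w,r@u,r@v)
robot.close_job(); print(robot.read_state()["t"])
E
```

```text
[ 0.60895453 -0.00949217  0.06      ] [ 0.53605054 -0.02803308  0.027     ] -0.07522409235713032 0.0003033609000172968
the job is handed in; nothing more can be done
the job is handed in; nothing more can be done
```

I slid the long wedge (the look-alike farthest to the robot's right) under the middle of the nose until the manifold bore on the gauge's finger. I then let go, moved the arm clear and handed the job in at about 25 s.

**Push force:** it stayed at about 7 N while the manifold rose freely, then climbed to about 17.5 N. That puts the finger load at roughly 6 to 8 N. The two ways I worked it out differ slightly: force growth gives about 6 N, and slide past first contact gives about 8 N. The finger load itself could not be measured directly.

**Hold after release:** pushing on the back of the wedge with closed fingers, it only began to move at about 18 N. So it had not slipped back, and the check itself moved it in by about 0.5 mm.

**Alignment:** the last scene picture shows the wedge's tail within about 1 mm of the bar's middle line. The direction was set to the bar's 14.5°, good to about 1°. At the end the arm was clear of everything.

**Not as intended:** for the first 10 mm or so under load, the stiff arm also pressed down on the wedge by about 15 N, so the push read 16 N. I corrected this by raising the tool slightly. In the last side view the arm hides part of the bar, so only the scene camera confirmed the final position.

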